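# Set the grind of the bone mill

## Task

Reset the grind of the bench bone mill: turn its knurled adjusting ring clockwise (seen from above) until you feel the burrs just touch, without forcing it, then back it off exactly three clicks and let go. Then put the round lid back on the hopper, fully down, and leave the other things where they are.

Things in the scene. Friction and masses are not known exactly. Their poses are not given: they have to be found in the camera images.
- mill: Bench bone mill, fixed to the worktop: white base 150 x 100 mm, top 32 mm high, from 55 mm before to 95 mm behind (local +x) the vertical axis of neck, ring and hopper. Neck 45 mm across up to height 56, ring above it, then a steel hopper tube, 41 mm outside, 35 inside, mouth at height 92. Origin on that axis at the worktop; z up.
- ring_grip (a point): Centre of the adjusting ring: on its axis, 66 mm above the worktop. Plain knurled steel, 54 mm across, height 56 to 76; outside the narrower neck below it 20 mm of free height is left for fingertips. When the burrs touch, the ring yields as a spring (5 N m/rad) and springs back when let go; over 0.9 N m against the burrs is forcing.
- ring (a joint): Angle of the adjusting ring, rad, growing anticlockwise from above (opening). The touch angle is not known: 1 to 2.7 rad clockwise of the start. 20 clicks a turn, 0.314 rad each; turning over a click takes about 0.15 N m, a released ring settles in the nearest notch, and burr touch coincides with a notch.
- hopper_mouth (a point): Centre of the hopper's mouth, 92 mm above the worktop, opening 35 mm across; z up.
- lid: Loose grey lid of the hopper, 50 g, standing on its spigot on the worktop. Origin at the centre of the spigot's underside: spigot 30 mm across and 9 mm high, then a disc 45 mm across and 5 mm thick, then a round knob 18 mm across from height 14 to 34 mm. Seated, the disc lies on the hopper's rim and the origin is 83 mm above the worktop.
- bond_bottle: Small dark bottle with white cap, 23 x 23 x 55 mm, bystander; origin under its centre.
- dappen_dish: Small pale glass dish, 32 x 32 x 22 mm, bystander; origin under its centre.
- bur_block: Block with rotary burs standing in it, 34 x 62 x 34 mm, bystander; origin under its centre.
- impression_tray: Horseshoe-shaped impression tray, 76 x 69 x 14 mm, bystander; origin under its centre.

How it is judged (in metres and radians):
On the way, in this order (a step that is already met when the one before it is completed fails the run):
1. the ring is turned in until the burrs touch (felt as at least 0.1 N m beyond the notch) (contact force between upper_burr and lower_burr above 6 N), for 0.1 s.
2. the ring is backed off three clicks from touch (within 0.4 of a click; two hidden marks 20 mm from the axis, on ring and fixed burr, that meet at touch) and let go (distance between ring_mark and seat_mark between 0.0159 and 0.0204 m and contact force between the fingers and ring_c0 below 0.3 N), for 0.3 s.
3. the lid sits on the hopper, fully down (z of lid in the frame of mill below 0.086 m and horizontal distance between lid and mill below 0.005 m and angle between lid's own z axis and vertical below 0.08 rad), for 0.2 s.
At the end, for the whole second after the job is handed in: the ring stands three clicks (within 0.4 of a click) open from burr touch, and the lid lies at rest on the hopper with its spigot inside: upright, its origin within 5 mm of the axis and no more than 86 mm above the worktop (all of step 3 and distance between ring_mark and seat_mark between 0.0159 and 0.0204 m and z of lid in the frame of mill above 0.08 m and linear speed of lid below 0.01 m/s).
It fails at once if the ring is forced against the burrs with more than 0.9 N m (contact force between upper_burr and lower_burr above 57 N).
It fails at once if a bystander (bottle, dish, bur block or impression tray) is shifted by more than 3 cm (distance of any of bond_bottle, dappen_dish, bur_block, impression_tray from where it was at the start of the episode above 0.03 m).
It also fails if it takes over 72 s, if anything falls off the work surface, if the arm or the gripper's body presses on something with over 40 N, if the wrist force passes 120 N, or if a joint passes its speed limit or range.

## Robot

A 7-joint arm with a two-finger parallel gripper is mounted at the origin on a cart in front of the work surface, level with it; the furniture and walls round the work are solid. World frame = base frame: x ahead of the robot, y to its left, z up, the work surface at z = 0. Lengths are in m, angles in degrees, forces in N, time in s.
With the tool pointing down it reaches from about 0.425 to 0.875 m from the base axis. Payload 4.7 kg.
Tool frame: the origin (TCP) lies between the finger pads; the fingertips stand env.tip_reach ahead of it and the grasp point (between the pads) lies 2 mm behind it (env.tip_reach is the distance from the TCP to the fingertips, in m); z points along the fingers, y is the line along which they close (so a half turn about z gives the same grasp; the last joint's range is limited). The gripper opens to 87 mm and grips with 3 to 60 N. Pads are 19 mm wide; open, the fingers measure 117 mm over their backs; the gripper's body (75 mm by 190 mm) begins 51 mm behind the grasp point.
Start: joints at [65.839, 18.392, -4.016, 83.108, 1.295, 78.541, -3.26], TCP at [0.274, -0.589, 0.24] pointing down, gripper open.
Joint ranges: [-163.93, 163.93], [-17.29, 119.83], [-79.2, 71.16], [3.27, 140.29], [-89.18, 269.18], [5.43, 117.66], [-154.24, 154.24]. Speed limits (degrees/s): [147.25, 147.25, 180, 180, 180, 180, 180].

## Interface

Orientations are given as [roll, pitch, yaw] about the fixed x, y, z axes, in that order (R = Rz(yaw) Ry(pitch) Rx(roll)).
In Python, from cell import env, imaging gives the robot as it stands (env), with the cameras (imaging).
- The arm moves only by the shell command python3 steer.py 'ROWS' [FORCE]. ROWS is 1 to 8 rows, parted by semicolons, with the numbers parted by commas; each row has 5 numbers: dx, dy, dz in normalised numbers (1 is 0.25 m), then a turn about the tool's z in fractions of the full range, 1 being 90 degrees, then the finger opening in m; each row is the pose to reach, as a shift and turn from the pose commanded when the command began, along the tool's axes at that moment; what a row does not reach only later rows make up. A row lasts 1/12 s, in which the tool goes at most 0.0417 m and 7.16 degrees, less where a joint would pass 70% of its speed; a pose out of reach is approached as far as the arm can. The fingers move at their own pace and stop on an object; FORCE is the grip in N (left out, the last holds). Time passes only in rows, so rows that do not move let the fingers close. It prints the time, the measured TCP pose, the force, the opening and the grip force at its end. Input that does not fit is refused with a message, and nothing moves.
- env.get_obs(): the state, without advancing time (a new reading comes with each control period).
- imaging.read_camera(name): name is "side" or "top"; returns a dict with "color" (384x512x3 uint8, blue, green, red), "fx", "fy", "cx", "cy" (pixels), "dist" ([k1, k2, p1, p2, k3] as OpenCV has them; the pictures are not rectified), "world_from_camera" (4x4, takes a point from camera to world coordinates). Camera axes: x right, y down, z forward; pixel columns grow to the right and rows downward; lengths in m; the calibration is good to about 2 mm. A picture is of the moment at which its call begins. There is no depth.
- env.sign_off(): hands the job in; it is judged then, once.
The state is a dict: "time_s": time; "qpos": joint angles; "joint_velocities": joint speeds; "effort": joint torques, N m; "tool_pos": TCP position; "tool_rot": TCP orientation; "force": force on the tool from outside, world axes, zero at the start; "wrist_torque": the same for the moment, N m; "grip_width": finger opening in m; "grasp_force": force on a finger pad.
Only numpy, scipy, OpenCV 4.12 (cv2) and the standard library are available. Lean on these libraries where they do the work, as an engineer would, in place of code of your own. Each camera call takes 0.05 s, during which the arm holds its last target. There are 200 camera calls.

## Working session

There is one attempt and no reset: what is moved stays moved. The work goes in short steps, Python scripts to look and compute and a shell command to move; the robot and the scene stay as the last step left them, time stands still between calls to the robot, and variables do not carry over. Pictures are saved under pics/ and viewed, at most 10 in all, crops included, and the job is handed in when it is done.

```bash
ls; mkdir -p pics; python3 - <<'E'
from cell import env, imaging
import cv2,numpy as np
print(env.tip_reach, env.get_obs())
for n in("side","top"):
    d=imaging.read_camera(n); cv2.imwrite(f"pics/{n}0.png",d["color"]); np.savez(f"{n}0.npz",**d)
    print(n,d["fx"],d["fy"],d["cx"],d["cy"],d["dist"],np.round(d["world_from_camera"],3).tolist())
E
```

```text
cell.py
pics
steer.py
0.017 {'time_s': 0.0, 'qpos': array([65.83910313, 18.43983241, -4.01629941, 83.17232284,  1.2964623 ,
       78.54023742, -3.26077508]), 'joint_velocities': array([-0.06352627, -0.02559386, -0.01149937,  0.03006311,  0.05191032,
        0.04277245,  0.04939305]), 'effort': array([ 2.41714934e-04, -4.91285098e+01, -4.03567208e-01, -3.12526131e+01,
       -6.37806044e-02,  4.37191303e-02,  1.61109811e-04]), 'tool_pos': array([ 0.27412587, -0.58881889,  0.23847542]), 'tool_rot': array([-1.79892931e+02,  6.77499995e-03,  2.49708413e+01]), 'force': array([-1.00552708,  0.12236359, -0.20330412]), 'wrist_torque': array([-0.01124905, -0.01986023, -0.0334855 ]), 'grasp_force': 0.0, 'grip_width': 0.0869714572797104}
side 420.5414648016387 420.5414648016387 247.83463221542684 193.55456231344823 [-0.00562388  0.          0.          0.          0.        ] [[-0.895, -0.204, 0.398, 0.088], [-0.447, 0.442, -0.778, 0.813], [-0.017, -0.873, -0.487, 0.628], [0.0, 0.0, 0.0, 1.0]]
top 395.9735534452358 395.9735534452358 256.9857890975296 185.38534845538373 [-0.10687084  0.          0.          0.          0.        ] [[0.024, -0.997, 0.075, 0.479], [-0.999, -0.026, -0.027, -0.025], [0.029, -0.075, -0.997, 1.075], [0.0, 0.0, 0.0, 1.0]]
```

View pics/side0.png

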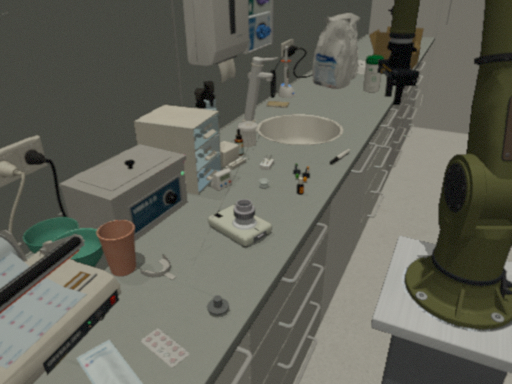

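View pics/top0.png

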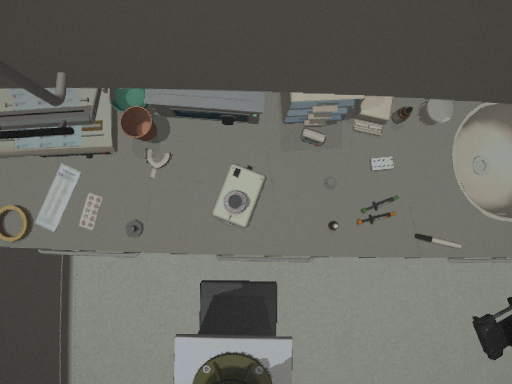

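Side view: the mill's hopper is near (243,208) and the lid near (218,306). Top view: the mill is near (236,202) and the lid near (135,228). I'll enlarge these four spots.

```bash
python3 - <<'E'
import cv2,numpy as np
s=cv2.imread("pics/side0.png");t=cv2.imread("pics/top0.png")
def crop(im,x,y,w=66,h=50,k=6):
    c=cv2.resize(im[y:y+h,x:x+w],None,fx=k,fy=k,interpolation=cv2.INTER_CUBIC)
    for i in range(0,w,10):
        cv2.putText(c,str(x+i),(i*k,8),0,.3,(0,255,255));cv2.line(c,(i*k,10),(i*k,14),(0,255,255))
    for j in range(0,h,10):
        cv2.putText(c,str(y+j),(0,j*k+4),0,.3,(0,255,255));cv2.line(c,(20,j*k),(24,j*k),(0,255,255))
    return c
o=np.vstack([np.hstack([crop(s,205,195),crop(s,190,285)]),np.hstack([crop(t,205,162,66,66*50//66+0),crop(t,105,200)])])
cv2.imwrite("pics/crops.png",o);print(o.shape)
E
```

```text
(600, 792, 3)
```

View pics/crops.png

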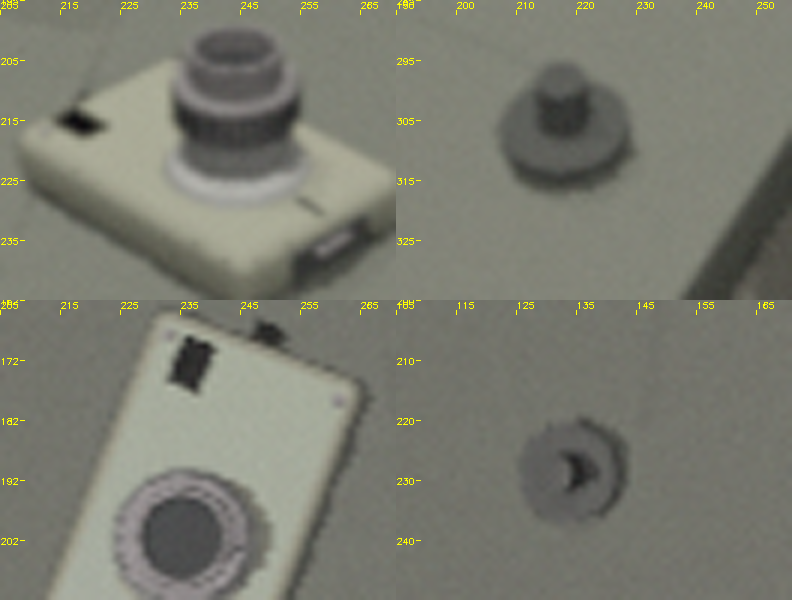

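```bash
cat > h.py <<'E'
import numpy as np,cv2
from scipy.spatial.transform import Rotation as R
def ray(n,p,tag="0"):
    d=np.load(f"{n}{tag}.npz");K=np.array([[d["fx"],0,d["cx"]],[0,d["fy"],d["cy"]],[0,0,1.]])
    u=cv2.undistortPoints(np.array([[p]],float),K,d["dist"]).ravel();T=d["world_from_camera"]
    v=T[:3,:3]@[u[0],u[1],1];return T[:3,3],v/np.linalg.norm(v)
def tri(ps,pt):
    A=[];b=[]
    for n,p in(("side",ps),("top",pt)):
        o,v=ray(n,p);M=np.eye(3)-np.outer(v,v);A.append(M);b.append(M@o)
    x,r,*_=np.linalg.lstsq(np.vstack(A),np.hstack(b),rcond=None);return x.round(4),np.sqrt(r).round(4)
def atz(n,p,z):
    o,v=ray(n,p);return (o+v*(z-o[2])/v[2]).round(4)
def go(target,yaw=None):
    from cell import env, imaging
    o=env.get_obs();r=R.from_euler("xyz",o["tool_rot"],degrees=True)
    print("pos",o["tool_pos"].round(4),"rot",o["tool_rot"].round(2),"q7",o["qpos"][6].round(1),"tool shift",r.inv().apply(np.array(target)-o["tool_pos"]).round(4))
E
python3 - <<'E'
from h import *
print("mouth",tri((243.8,202.5),(234.8,201.2)),atz("side",(243.8,202.5),.092),atz("top",(234.8,201.2),.092))
print("ring top by top",atz("top",(234.8,201),.076))
print("lid disc",tri((217.7,305.3),(133.8,228.2)),atz("side",(217.7,305.3),.014),atz("top",(133.8,228.2),.014))
print("knob",atz("side",(217.2,297),.034))
m=tri((243.8,202.5),(234.8,201.2))[0]
go([m[0],m[1],.24])
E
```

```text
mouth (array([0.5134, 0.0028, 0.0919]), array([0.0004])) [0.5136 0.003  0.092 ] [0.5131 0.0026 0.092 ]
ring top by top [0.5142 0.0031 0.076 ]
lid disc (array([0.4367, 0.2739, 0.0119]), array([0.0006])) [0.4359 0.2759 0.014 ] [0.4364 0.2731 0.014 ]
knob [0.4372 0.2736 0.034 ]
pos [ 0.2741 -0.5888  0.2385] rot [-1.799e+02  1.000e-02  2.497e+01] q7 -3.3 tool shift [ 0.4666 -0.4353 -0.0007]
```

The side and top rays agree: mill axis at (0.5135, 0.003) with the mouth at 0.092, lid at (0.437, 0.274). I'm moving over the mill now.

Units first: shifts go in shares of 0.25 m and turns go in shares of 90 degrees. So 0.24 m / 0.25 = 0.96, -0.22 m / 0.25 = -0.88.

```bash
python3 steer.py '0.96,-0.88,0,0,0.087;0.96,-0.88,0,0,0.087;0.96,-0.88,0,0,0.087;0.96,-0.88,0,0,0.087;0.96,-0.88,0,0,0.087;0.96,-0.88,0,0,0.087;0.96,-0.88,0,0,0.087;0.96,-0.88,0,0,0.087' 
python3 steer.py '0.908,-0.86,0,0,0.087;0.908,-0.86,0,0,0.087;0.908,-0.86,0,0,0.087;0.908,-0.86,0,0,0.087;0.908,-0.86,0,0,0.087;0.908,-0.86,0,0,0.087;0.908,-0.86,0,0,0.087;0.908,-0.86,0,0,0.087'
python3 -c "
from h import *;go([.5135,.0028,.24]);from cell import env, imaging;o=env.get_obs();print(o['qpos'].round(1),o['wrist_torque'],o['force'])"
```

```text
time_s: 0.77
tool_pos: [0.3999, -0.2851, 0.2394]
tool_rot: [-180.0, -0.0, 25.1]
force: [0.5, -0.4, -0.7]
grip_width: 0.0866
grasp_force: 0.0
time_s: 1.43
tool_pos: [0.5148, 0.0084, 0.2396]
tool_rot: [-179.9, -0.1, 25.3]
force: [0.6, 0.4, 0.1]
grip_width: 0.0873
grasp_force: 0.0
pos [0.5148 0.0084 0.2396] rot [-1.799e+02 -1.100e-01  2.532e+01] q7 -70.1 tool shift [-0.0035  0.0045 -0.0004]
[ 31.    3.7 -36.  101.    2.1  75.9 -70.1] [ 0.03297576 -0.01353624  0.00233845] [0.63989872 0.3685836  0.14691344]
```

In the tool's units: 0.09 m / 0.25 = 0.36, 0.05 m / 0.25 = 0.2.

```bash
python3 steer.py '-0.004,0.002,0.2,0,0.087;-0.004,0.002,0.36,0,0.087;-0.004,0.002,0.36,0,0.087;-0.004,0.002,0.36,0,0.087' 
python3 -c "
from h import *;go([.5135,.0028,.066])"
```

```text
time_s: 1.77
tool_pos: [0.5107, 0.0012, 0.1468]
tool_rot: [-179.8, 0.3, 25.0]
force: [-0.3, -0.3, 0.6]
grip_width: 0.0869
grasp_force: 0.0
pos [0.5107 0.0012 0.1468] rot [-179.78    0.35   24.98] q7 -72.2 tool shift [0.0037 0.     0.0807]
```

In the tool's units: 0.081 m / 0.25 = 0.324, 0.002 m / 0.25 = 0.008.

```bash
python3 steer.py '0.008,0,0.16,0,0.087;0.008,0,0.324,0,0.087;0.008,0,0.324,0,0.087;0.008,0,0.324,0,0.087;0.008,0,0.324,0,0.087' 
python3 -c "
from h import *;go([.5135,.0028,.066])"
python3 steer.py '0,0,0,0,0.087;0,0,0,0,0.087'
python3 -c "
from h import *;go([.5135,.0028,.066])"
```

```text
time_s: 2.18
tool_pos: [0.5175, 0.0021, 0.0715]
tool_rot: [179.9, -0.2, 24.9]
force: [0.4, 0.6, -0.0]
grip_width: 0.087
grasp_force: 0.0
pos [0.5175 0.0021 0.0715] rot [179.89  -0.22  24.94] q7 -75.9 tool shift [-0.0034 -0.0024  0.0055]
time_s: 2.35
tool_pos: [0.5174, 0.002, 0.0714]
tool_rot: [179.8, -0.2, 25.0]
force: [0.5, -0.0, 0.2]
grip_width: 0.0868
grasp_force: 0.0
pos [0.5174 0.002  0.0714] rot [179.83  -0.23  24.95] q7 -76.0 tool shift [-0.0032 -0.0024  0.0053]
```

In the tool's units: 0.004 m / 0.25 = 0.016, -0.003 m / 0.25 = -0.012.

```bash
python3 steer.py '-0.012,-0.0096,0.016,0,0.087;-0.012,-0.0096,0.016,0,0.087;-0.012,-0.0096,0.016,0,0.087'
python3 -c "
from h import *;go([.5135,.0028,.066])"
python3 - <<'E'
from cell import env, imaging
import cv2,numpy as np
a=[]
for n,x,y in(("side",205,150),("top",200,165)):
    d=imaging.read_camera(n)["color"]; a.append(cv2.resize(d[y:y+75,x:x+80],None,fx=5,fy=5,interpolation=2))
cv2.imwrite("pics/g1.png",np.hstack(a))
E
```

```text
time_s: 2.6
tool_pos: [0.5112, 0.0031, 0.0648]
tool_rot: [180.0, 0.0, 25.0]
force: [0.2, 0.6, 0.1]
grip_width: 0.0869
grasp_force: 0.0
pos [0.5112 0.0031 0.0648] rot [1.7997e+02 1.0000e-02 2.4980e+01] q7 -76.1 tool shift [ 0.002   0.0012 -0.0012]
```

View pics/g1.png

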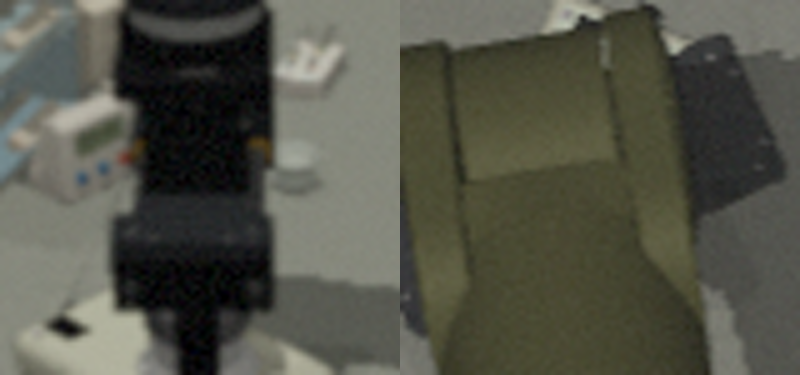

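The crop shows the fingers straddling the hopper and ring, with one pad in front of the hopper in the side view at about (245,215), and nothing else near. Closing gently.

In the tool's units: 0.001 m / 0.25 = 0.004.

```bash
python3 steer.py '0.004,0,0,0,0.06;0.004,0,0,0,0.05;0.004,0,0,0,0.05;0.004,0,0,0,0.05;0.004,0,0,0,0.05;0.004,0,0,0,0.05' 20
cat > t.py <<'E'
from cell import env, imaging
o=env.get_obs();print("  Tz",o["wrist_torque"].round(3),"yaw",o["tool_rot"][2].round(1),"q7",o["qpos"][6].round(1),"F",o["force"].round(1))
E
python3 t.py
```

```text
time_s: 3.2
tool_pos: [0.5128, 0.0025, 0.0645]
tool_rot: [179.9, -0.0, 25.0]
force: [2.9, -5.8, -5.1]
grip_width: 0.0555
grasp_force: 2.8
  Tz [-0.981 -0.612 -0.01 ] yaw 25.0 q7 -76.2 F [ 2.9 -5.8 -5.1]
```

In the tool's units: 0.001 m / 0.25 = 0.004.

```bash
python3 steer.py '0,0.004,0,0,0.05;0,0.004,0,0,0.05;0,0.004,0,0,0.05;0,0.004,0,0,0.05' 20
python3 t.py
```

```text
time_s: 3.53
tool_pos: [0.5131, 0.0017, 0.0645]
tool_rot: [179.9, -0.0, 24.9]
force: [3.7, -3.8, -3.7]
grip_width: 0.0533
grasp_force: 20.0
  Tz [-0.908 -0.561 -0.006] yaw 24.9 q7 -76.1 F [ 3.7 -3.8 -3.7]
```

In the tool's units: 6 degrees / 90 = 0.0667.

```bash
for i in 1 ; do python3 steer.py '0,0,0,0.0333,0.05;0,0,0,0.0667,0.05;0,0,0,0.0667,0.05' >/dev/null; python3 t.py; done
python3 steer.py '0,0,0,0.0333,0.05;0,0,0,0.0667,0.05;0,0,0,0.0667,0.05' >/dev/null; python3 t.py
python3 steer.py '0,0,0,0.0333,0.05;0,0,0,0.0667,0.05;0,0,0,0.0667,0.05' >/dev/null; python3 t.py
python3 steer.py '0,0,0,0.0333,0.05;0,0,0,0.0667,0.05;0,0,0,0.0667,0.05' ; python3 t.py
```

```text
Tz [-0.961 -0.619 -0.083] yaw 18.9 q7 -82.0 F [ 4.2 -3.5 -4.1]
  Tz [-0.907 -0.684 -0.133] yaw 12.9 q7 -87.7 F [ 3.1 -3.8 -3.8]
  Tz [-1.008 -0.701 -0.268] yaw 7.0 q7 -93.4 F [ 3.6 -3.4 -3.7]
time_s: 4.53
tool_pos: [0.513, 0.0023, 0.0645]
tool_rot: [180.0, -0.0, 1.0]
force: [2.5, -4.2, -3.9]
grip_width: 0.0535
grasp_force: 20.0
  Tz [-0.91  -0.607 -0.037] yaw 1.0 q7 -99.2 F [ 2.5 -4.2 -3.9]
```

In the tool's units: 3 degrees / 90 = 0.0333.

```bash
python3 steer.py '0,0,0,0.0333,0.05;0,0,0,0.0333,0.05' >/dev/null; python3 t.py
python3 steer.py '0,0,0,0.0333,0.05;0,0,0,0.0333,0.05' >/dev/null; python3 t.py
python3 steer.py '0,0,0,0.0333,0.05;0,0,0,0.0333,0.05' >/dev/null; python3 t.py
python3 steer.py '0,0,0,0.0333,0.05;0,0,0,0.0333,0.05' >/dev/null; python3 t.py
python3 steer.py '0,0,0,0.0333,0.05;0,0,0,0.0333,0.05' >/dev/null; python3 t.py
python3 steer.py '0,0,0,0.0333,0.05;0,0,0,0.0333,0.05' >/dev/null; python3 t.py
python3 steer.py '0,0,0,0.0333,0.05;0,0,0,0.0333,0.05' >/dev/null; python3 t.py
python3 steer.py '0,0,0,0.0333,0.05;0,0,0,0.0333,0.05' ; python3 t.py
```

```text
Tz [-0.922 -0.734 -0.052] yaw -2.0 q7 -102.1 F [ 3.  -3.7 -3.7]
  Tz [-0.81  -0.727 -0.124] yaw -4.9 q7 -105.0 F [ 3.2 -2.9 -4.9]
  Tz [-0.855 -0.752 -0.206] yaw -7.9 q7 -107.9 F [ 4.6 -2.5 -5.2]
  Tz [-0.781 -0.801 -0.228] yaw -10.9 q7 -110.8 F [ 4.1 -2.9 -5.5]
  Tz [-0.751 -0.772  0.121] yaw -13.9 q7 -113.6 F [ 4.1 -2.6 -4.5]
  Tz [-0.709 -0.811 -0.048] yaw -16.9 q7 -116.5 F [ 4.2 -3.  -5.7]
  Tz [-0.637 -0.795 -0.078] yaw -19.9 q7 -119.5 F [ 3.2 -2.4 -4.4]
time_s: 5.87
tool_pos: [0.5131, 0.003, 0.0645]
tool_rot: [-180.0, -0.0, -22.9]
force: [4.1, -2.7, -6.1]
grip_width: 0.0534
grasp_force: 20.0
  Tz [-0.704 -0.755 -0.094] yaw -22.9 q7 -122.4 F [ 4.1 -2.7 -6.1]
```

In the tool's units: 3 degrees / 90 = 0.0333.

```bash
python3 steer.py '0,0,0,0.0333,0.05;0,0,0,0.0333,0.05' >/dev/null; python3 t.py
python3 steer.py '0,0,0,0.0333,0.05;0,0,0,0.0333,0.05' >/dev/null; python3 t.py
python3 steer.py '0,0,0,0.0333,0.05;0,0,0,0.0333,0.05' >/dev/null; python3 t.py
python3 steer.py '0,0,0,0.0333,0.05;0,0,0,0.0333,0.05' >/dev/null; python3 t.py
python3 steer.py '0,0,0,0.0333,0.05;0,0,0,0.0333,0.05' >/dev/null; python3 t.py
python3 steer.py '0,0,0,0.0333,0.05;0,0,0,0.0333,0.05' >/dev/null; python3 t.py
python3 steer.py '0,0,0,0.0333,0.05;0,0,0,0.0333,0.05' >/dev/null; python3 t.py
```

```text
Tz [-0.652 -0.883 -0.191] yaw -25.9 q7 -125.3 F [ 4.  -1.6 -5.4]
  Tz [-0.604 -0.835 -0.321] yaw -28.9 q7 -128.2 F [ 5.7 -2.7 -5.8]
  Tz [-0.597 -0.887  0.137] yaw -31.9 q7 -131.1 F [ 5.2 -2.2 -5.4]
  Tz [-0.517 -0.905 -0.002] yaw -34.9 q7 -134.0 F [ 5.  -2.5 -6.3]
  Tz [-0.519 -0.884 -0.063] yaw -37.9 q7 -136.9 F [ 5.2 -1.7 -6.2]
  Tz [-0.447 -0.897 -0.126] yaw -40.9 q7 -139.8 F [ 5.1 -0.6 -5.5]
  Tz [-0.414 -0.93  -0.169] yaw -43.9 q7 -142.7 F [ 6.1 -2.4 -6.1]
```

Clicks are clear every 18°, three passed and no slip. I'll release, turn the tool back a half turn and regrip, because joint 7 is near its range.

In the tool's units: -56 degrees / 90 = -0.6222.

```bash
python3 steer.py '0,0,0,0,0.087;0,0,0,0,0.087;0,0,0,0,0.087;0,0,0,0,0.087' >/dev/null; python3 t.py
python3 steer.py '0,0,0,-0.0778,0.087;0,0,0,-0.1556,0.087;0,0,0,-0.2333,0.087;0,0,0,-0.3111,0.087;0,0,0,-0.3889,0.087;0,0,0,-0.4667,0.087;0,0,0,-0.5444,0.087;0,0,0,-0.6222,0.087' >/dev/null; python3 t.py
python3 steer.py '0,0,0,-0.0778,0.087;0,0,0,-0.1556,0.087;0,0,0,-0.2333,0.087;0,0,0,-0.3111,0.087;0,0,0,-0.3889,0.087;0,0,0,-0.4667,0.087;0,0,0,-0.5444,0.087;0,0,0,-0.6222,0.087' >/dev/null; python3 t.py
python3 steer.py '0,0,0,-0.0778,0.087;0,0,0,-0.1556,0.087;0,0,0,-0.2333,0.087;0,0,0,-0.3111,0.087;0,0,0,-0.3889,0.087;0,0,0,-0.4667,0.087;0,0,0,-0.5444,0.087;0,0,0,-0.6222,0.087' >/dev/null; python3 t.py
python3 steer.py '0,0,0,-0.0556,0.087;0,0,0,-0.0556,0.087;0,0,0,-0.0556,0.087;0,0,0,-0.0556,0.087' ; python3 t.py
python3 -c "
from h import *;go([.5135,.0028,.066])"
```

```text
Tz [ 0.111  0.067 -0.037] yaw -43.9 q7 -142.8 F [ 0.  -0.6  0.2]
  Tz [ 0.012 -0.007  0.004] yaw 12.4 q7 -88.2 F [ 1.1 -0.1  1.1]
  Tz [-0.004 -0.07   0.027] yaw 68.4 q7 -34.5 F [-0.1  0.2 -0.1]
  Tz [ 0.03  -0.151  0.014] yaw 124.4 q7 18.3 F [ 0.3 -0.  -0.1]
time_s: 9.7
tool_pos: [0.5127, 0.0027, 0.0646]
tool_rot: [-180.0, -0.0, 128.9]
force: [0.2, 0.9, 0.1]
grip_width: 0.0868
grasp_force: 0.0
  Tz [ 0.113 -0.108 -0.088] yaw 128.9 q7 22.5 F [0.2 0.9 0.1]
pos [0.5127 0.0027 0.0646] rot [-1.7999e+02 -1.0000e-02  1.2886e+02] q7 22.5 tool shift [-0.0004  0.0007 -0.0014]
```

In the tool's units: 6 degrees / 90 = 0.0667.

```bash
python3 steer.py '0,0,0,0,0.06;0,0,0,0,0.05;0,0,0,0,0.05;0,0,0,0,0.05;0,0,0,0,0.05;0,0,0,0,0.05;0,0,0,0,0.05;0,0,0,0,0.05' 20; python3 t.py
python3 steer.py '0,0,0,0.0333,0.05;0,0,0,0.0667,0.05' >/dev/null; python3 t.py
python3 steer.py '0,0,0,0.0333,0.05;0,0,0,0.0333,0.05' >/dev/null; python3 t.py
python3 steer.py '0,0,0,0.0333,0.05;0,0,0,0.0333,0.05' >/dev/null; python3 t.py
python3 steer.py '0,0,0,0.0333,0.05;0,0,0,0.0333,0.05' >/dev/null; python3 t.py
python3 steer.py '0,0,0,0.0333,0.05;0,0,0,0.0333,0.05' >/dev/null; python3 t.py
python3 steer.py '0,0,0,0.0333,0.05;0,0,0,0.0333,0.05' >/dev/null; python3 t.py
```

```text
time_s: 10.37
tool_pos: [0.5138, 0.0034, 0.0647]
tool_rot: [179.8, 0.0, 129.0]
force: [4.6, 2.5, -4.1]
grip_width: 0.0534
grasp_force: 20.0
  Tz [ 0.604 -1.081 -0.056] yaw 129.0 q7 22.6 F [ 4.6  2.5 -4.1]
  Tz [ 0.522 -1.081  0.638] yaw 122.9 q7 16.9 F [ 5.1  2.9 -3.8]
  Tz [ 0.477 -1.125 -0.104] yaw 119.9 q7 14.1 F [ 5.7  2.3 -4.8]
  Tz [ 0.584 -1.153 -0.073] yaw 116.9 q7 11.3 F [ 5.5  3.3 -4.5]
  Tz [ 0.645 -1.178 -0.192] yaw 113.9 q7 8.5 F [ 6.3  3.2 -5.2]
  Tz [ 0.589 -1.217 -0.249] yaw 110.9 q7 5.7 F [ 5.8  2.5 -5. ]
  Tz [ 0.639 -1.186 -0.14 ] yaw 107.9 q7 2.9 F [ 6.2  3.1 -6.1]
```

In the tool's units: 3 degrees / 90 = 0.0333.

```bash
python3 steer.py '0,0,0,0.0333,0.05;0,0,0,0.0333,0.05' >/dev/null; python3 t.py
python3 steer.py '0,0,0,0.0333,0.05;0,0,0,0.0333,0.05' >/dev/null; python3 t.py
python3 steer.py '0,0,0,0.0333,0.05;0,0,0,0.0333,0.05' >/dev/null; python3 t.py
python3 steer.py '0,0,0,0.0333,0.05;0,0,0,0.0333,0.05' >/dev/null; python3 t.py
```

```text
Tz [ 0.541 -1.292  0.161] yaw 105.0 q7 0.1 F [ 7.5  2.  -6.1]
  Tz [ 0.587 -1.327 -0.069] yaw 101.9 q7 -2.8 F [ 5.8  2.9 -6.6]
  Tz [ 0.655 -1.313 -0.08 ] yaw 98.9 q7 -5.6 F [ 6.3  3.6 -6.4]
  Tz [ 0.581 -1.403 -0.123] yaw 95.9 q7 -8.4 F [ 7.8  3.6 -6.2]
```

In the tool's units: 3 degrees / 90 = 0.0333.

```bash
python3 steer.py '0,0,0,0.0333,0.05;0,0,0,0.0333,0.05' >/dev/null; python3 t.py
python3 steer.py '0,0,0,0.0333,0.05;0,0,0,0.0333,0.05' >/dev/null; python3 t.py
```

```text
Tz [ 0.589 -1.346 -0.245] yaw 92.9 q7 -11.3 F [ 6.6  2.4 -7.7]
  Tz [ 0.647 -1.405 -0.059] yaw 89.9 q7 -14.1 F [ 8.1  3.6 -7.2]
```

In the tool's units: 3 degrees / 90 = 0.0333.

```bash
python3 steer.py '0,0,0,0.0333,0.05;0,0,0,0.0333,0.05' >/dev/null; python3 t.py
python3 steer.py '0,0,0,0.0333,0.05;0,0,0,0.0333,0.05' >/dev/null; python3 t.py
python3 steer.py '0,0,0,0.0333,0.05;0,0,0,0.0333,0.05' >/dev/null; python3 t.py
python3 steer.py '0,0,0,0.0333,0.05;0,0,0,0.0333,0.05' >/dev/null; python3 t.py
python3 steer.py '0,0,0,0.0333,0.05;0,0,0,0.0333,0.05' >/dev/null; python3 t.py
```

```text
Tz [ 0.65  -1.464  0.227] yaw 87.0 q7 -16.9 F [ 7.5  2.4 -8.3]
  Tz [ 0.617 -1.516  0.163] yaw 83.9 q7 -19.7 F [ 8.7  3.4 -6.6]
  Tz [ 0.681 -1.597  0.197] yaw 80.9 q7 -22.6 F [ 8.9  2.9 -7.1]
  Tz [ 0.685 -1.565  0.301] yaw 78.0 q7 -25.4 F [ 8.2  2.5 -8.7]
  Tz [ 0.669 -1.662  0.363] yaw 75.0 q7 -28.2 F [ 9.1  3.4 -7.5]
```

In the tool's units: 2 degrees / 90 = 0.0222.

```bash
python3 steer.py '0,0,0,0.0222,0.05;0,0,0,0.0222,0.05' >/dev/null; python3 t.py
python3 steer.py '0,0,0,0.0222,0.05;0,0,0,0.0222,0.05' >/dev/null; python3 t.py
```

```text
Tz [ 0.603 -1.612  0.497] yaw 73.0 q7 -30.1 F [ 8.7  3.1 -8.5]
  Tz [ 0.488 -1.726  0.706] yaw 71.1 q7 -32.0 F [ 8.8  1.9 -7. ]
```

Torque now rises steadily to about 0.7 N m at the 5 N m/rad slope, so the burrs touch and I stop here. I'll turn back slowly while gripped, to locate the notch from the torque curve.

In the tool's units: -2 degrees / 90 = -0.0222.

```bash
python3 steer.py '0,0,0,-0.0222,0.05;0,0,0,-0.0222,0.05' >/dev/null; python3 t.py
python3 steer.py '0,0,0,-0.0222,0.05;0,0,0,-0.0222,0.05' >/dev/null; python3 t.py
python3 steer.py '0,0,0,-0.0222,0.05;0,0,0,-0.0222,0.05' >/dev/null; python3 t.py
python3 steer.py '0,0,0,-0.0222,0.05;0,0,0,-0.0222,0.05' >/dev/null; python3 t.py
python3 steer.py '0,0,0,-0.0222,0.05;0,0,0,-0.0222,0.05' >/dev/null; python3 t.py
python3 steer.py '0,0,0,-0.0222,0.05;0,0,0,-0.0222,0.05' >/dev/null; python3 t.py
python3 steer.py '0,0,0,-0.0222,0.05;0,0,0,-0.0222,0.05' >/dev/null; python3 t.py
python3 steer.py '0,0,0,-0.0222,0.05;0,0,0,-0.0222,0.05' >/dev/null; python3 t.py
```

```text
Tz [ 0.487 -1.679  0.455] yaw 73.2 q7 -30.0 F [ 8.2  2.3 -7.5]
  Tz [ 0.492 -1.669  0.558] yaw 75.2 q7 -28.1 F [ 7.3  2.7 -8.2]
  Tz [ 0.545 -1.584  0.504] yaw 77.2 q7 -26.2 F [ 7.7  1.3 -6.8]
  Tz [ 0.511 -1.59   0.46 ] yaw 79.2 q7 -24.3 F [ 7.2  2.7 -7.3]
  Tz [ 0.562 -1.624  0.389] yaw 81.1 q7 -22.4 F [ 7.8  3.  -6.8]
  Tz [ 0.55  -1.571  0.361] yaw 83.1 q7 -20.5 F [ 7.5  2.2 -7.1]
  Tz [ 0.512 -1.533  0.287] yaw 85.1 q7 -18.6 F [ 6.9  3.  -6.6]
  Tz [ 0.535 -1.528  0.232] yaw 87.1 q7 -16.7 F [ 7.2  2.9 -6.3]
```

In the tool's units: -2 degrees / 90 = -0.0222.

```bash
python3 steer.py '0,0,0,-0.0222,0.05;0,0,0,-0.0222,0.05' >/dev/null; python3 t.py
python3 steer.py '0,0,0,-0.0222,0.05;0,0,0,-0.0222,0.05' >/dev/null; python3 t.py
python3 steer.py '0,0,0,-0.0222,0.05;0,0,0,-0.0222,0.05' >/dev/null; python3 t.py
python3 steer.py '0,0,0,-0.0222,0.05;0,0,0,-0.0222,0.05' >/dev/null; python3 t.py
python3 steer.py '0,0,0,-0.0222,0.05;0,0,0,-0.0222,0.05' >/dev/null; python3 t.py
python3 steer.py '0,0,0,-0.0222,0.05;0,0,0,-0.0222,0.05' >/dev/null; python3 t.py
python3 steer.py '0,0,0,-0.0222,0.05;0,0,0,-0.0222,0.05' >/dev/null; python3 t.py
python3 steer.py '0,0,0,-0.0222,0.05;0,0,0,-0.0222,0.05' >/dev/null; python3 t.py
python3 steer.py '0,0,0,-0.0222,0.05;0,0,0,-0.0222,0.05' >/dev/null; python3 t.py
python3 steer.py '0,0,0,-0.0222,0.05;0,0,0,-0.0222,0.05' >/dev/null; python3 t.py
```

```text
Tz [ 0.551 -1.548  0.097] yaw 89.1 q7 -14.8 F [ 8.   2.4 -6.9]
  Tz [ 0.541 -1.427 -0.075] yaw 91.0 q7 -13.0 F [ 7.3  3.1 -5.8]
  Tz [ 0.518 -1.456  0.059] yaw 93.1 q7 -11.1 F [ 6.5  3.2 -6.4]
  Tz [ 0.56  -1.46   0.042] yaw 95.1 q7 -9.2 F [ 7.   3.1 -6.6]
  Tz [ 0.6   -1.468  0.054] yaw 97.1 q7 -7.3 F [ 6.6  2.4 -6. ]
  Tz [ 0.573 -1.385  0.123] yaw 99.1 q7 -5.4 F [ 7.2  2.9 -5.4]
  Tz [ 0.645 -1.405  0.118] yaw 101.1 q7 -3.5 F [ 5.2  2.1 -5.8]
  Tz [ 0.545 -1.422  0.192] yaw 103.1 q7 -1.6 F [ 5.5  2.8 -5.3]
  Tz [ 0.554 -1.381  0.167] yaw 105.1 q7 0.3 F [ 5.2  2.7 -5.9]
  Tz [ 0.541 -1.327  0.134] yaw 107.1 q7 2.2 F [ 5.1  3.2 -5.9]
```

In the tool's units: -2 degrees / 90 = -0.0222.

```bash
python3 steer.py '0,0,0,-0.0222,0.05;0,0,0,-0.0222,0.05' >/dev/null; python3 t.py
python3 steer.py '0,0,0,-0.0222,0.05;0,0,0,-0.0222,0.05' >/dev/null; python3 t.py
python3 steer.py '0,0,0,-0.0333,0.05;0,0,0,-0.0333,0.05' >/dev/null; python3 t.py
python3 steer.py '0,0,0,-0.0333,0.05;0,0,0,-0.0333,0.05' >/dev/null; python3 t.py
python3 steer.py '0,0,0,-0.0333,0.05;0,0,0,-0.0333,0.05' >/dev/null; python3 t.py
python3 steer.py '0,0,0,-0.0333,0.05;0,0,0,-0.0333,0.05' >/dev/null; python3 t.py
python3 steer.py '0,0,0,-0.0222,0.05;0,0,0,-0.0222,0.05' >/dev/null; python3 t.py
python3 steer.py '0,0,0,-0.0222,0.05;0,0,0,-0.0222,0.05' >/dev/null; python3 t.py
python3 steer.py '0,0,0,-0.0222,0.05;0,0,0,-0.0222,0.05' >/dev/null; python3 t.py
python3 steer.py '0,0,0,-0.0222,0.05;0,0,0,-0.0222,0.05' >/dev/null; python3 t.py
```

```text
Tz [ 0.581 -1.331 -0.101] yaw 109.0 q7 4.0 F [ 5.4  2.5 -6. ]
  Tz [ 0.592 -1.26   0.042] yaw 111.1 q7 5.9 F [ 5.2  2.  -4.5]
  Tz [ 0.525 -1.216  0.05 ] yaw 114.1 q7 8.8 F [ 5.   2.9 -4.8]
  Tz [ 0.534 -1.219  0.086] yaw 117.1 q7 11.6 F [ 5.4  2.9 -3.8]
  Tz [ 0.532 -1.205  0.174] yaw 120.1 q7 14.4 F [ 5.6  2.7 -4.6]
  Tz [ 0.502 -1.18   0.29 ] yaw 123.1 q7 17.2 F [ 5.1  2.  -3.4]
  Tz [ 0.472 -1.147  0.134] yaw 125.1 q7 19.0 F [ 5.1  3.8 -4.6]
  Tz [ 0.541 -1.122 -0.141] yaw 127.0 q7 20.8 F [ 4.7  2.1 -3.8]
  Tz [ 0.601 -1.142  0.057] yaw 129.0 q7 22.7 F [ 4.8  3.  -4.8]
  Tz [ 0.537 -1.141  0.043] yaw 131.0 q7 24.6 F [ 5.2  2.6 -4.4]
```

Torque kicks one click apart (about 90.5, 108, 126) fit touch at a tool yaw of about 90–93°, so three clicks open is a yaw of about 146°.

Units first: shifts go in shares of 0.25 m and turns go in shares of 90 degrees. So -3 degrees / 90 = -0.0333.

```bash
python3 steer.py '0,0,0,-0.0333,0.05;0,0,0,-0.0333,0.05' >/dev/null; python3 t.py
python3 steer.py '0,0,0,-0.0333,0.05;0,0,0,-0.0333,0.05' >/dev/null; python3 t.py
python3 steer.py '0,0,0,-0.0333,0.05;0,0,0,-0.0333,0.05' >/dev/null; python3 t.py
python3 steer.py '0,0,0,-0.0222,0.05;0,0,0,-0.0222,0.05' >/dev/null; python3 t.py
python3 steer.py '0,0,0,-0.0222,0.05;0,0,0,-0.0222,0.05' >/dev/null; python3 t.py
python3 steer.py '0,0,0,-0.0222,0.05;0,0,0,-0.0222,0.05' >/dev/null; python3 t.py
```

```text
Tz [ 0.665 -1.174  0.125] yaw 134.1 q7 27.4 F [ 5.5  2.4 -5.1]
  Tz [ 0.609 -1.212  0.172] yaw 137.0 q7 30.1 F [ 4.7  2.4 -4.1]
  Tz [ 0.676 -1.259  0.281] yaw 140.0 q7 32.9 F [ 3.8  2.4 -4.6]
  Tz [ 0.608 -1.213  0.141] yaw 142.0 q7 34.7 F [ 4.6  2.  -4.2]
  Tz [ 0.644 -1.222  0.041] yaw 143.9 q7 36.5 F [ 4.6  1.1 -3.7]
  Tz [ 0.708 -1.194 -0.224] yaw 145.9 q7 38.3 F [ 5.2  2.8 -4.3]
```

In the tool's units: -0.14 m / 0.25 = -0.56, -0.12 m / 0.25 = -0.48.

```bash
python3 steer.py '0,0,0,0,0.087;0,0,0,0,0.087;0,0,0,0,0.087;0,0,0,0,0.087;0,0,0,0,0.087;0,0,0,0,0.087;0,0,0,0,0.087;0,0,0,0,0.087'; python3 t.py
python3 steer.py '0,0,-0.16,0,0.087;0,0,-0.32,0,0.087;0,0,-0.48,0,0.087;0,0,-0.56,0,0.087;0,0,-0.56,0,0.087' >/dev/null
python3 -c "
from h import *;go([.4368,.2738,.2])"
```

```text
time_s: 19.87
tool_pos: [0.5127, 0.0025, 0.0645]
tool_rot: [-180.0, -0.0, 146.0]
force: [0.8, 0.1, -0.9]
grip_width: 0.0863
grasp_force: 0.0
  Tz [ 0.055 -0.182 -0.047] yaw 146.0 q7 38.4 F [ 0.8  0.1 -0.9]
pos [0.5159 0.003  0.2096] rot [179.83   0.48 145.97] q7 47.3 tool shift [0.2172 0.1801 0.0083]
```

In the tool's units: 0.217 m / 0.25 = 0.868, 0.18 m / 0.25 = 0.72.

```bash
python3 steer.py '0.868,0.72,0.032,0,0.06;0.868,0.72,0.032,0,0.06;0.868,0.72,0.032,0,0.06;0.868,0.72,0.032,0,0.06;0.868,0.72,0.032,0,0.06;0.868,0.72,0.032,0,0.06;0.868,0.72,0.032,0,0.06;0.868,0.72,0.032,0,0.06'
python3 steer.py '0,0,0.16,0,0.05;0,0,0.32,0,0.05;0,0,0.44,0,0.05;0,0,0.44,0,0.05;0,0,0.44,0,0.05'
python3 -c "
from h import *;go([.4368,.2738,.035])"
python3 - <<'E'
from cell import env, imaging
import cv2,numpy as np
d=imaging.read_camera("side");np.savez("side1.npz",**d);c=d["color"]
a=cv2.resize(c[240:330,160:280],None,fx=6,fy=6,interpolation=2);cv2.imwrite("pics/l1.png",a)
E
```

```text
time_s: 20.95
tool_pos: [0.429, 0.281, 0.1962]
tool_rot: [179.9, -0.2, 146.7]
force: [-0.5, -0.6, 0.6]
grip_width: 0.0602
grasp_force: 0.0
time_s: 21.37
tool_pos: [0.4322, 0.2727, 0.0853]
tool_rot: [-179.8, -0.2, 146.0]
force: [-1.0, 0.0, 1.2]
grip_width: 0.0506
grasp_force: 0.0
pos [0.4322 0.2727 0.0853] rot [-1.7983e+02 -1.7000e-01  1.4602e+02] q7 4.4 tool shift [-0.0033  0.0036  0.0502]
```

View pics/l1.png

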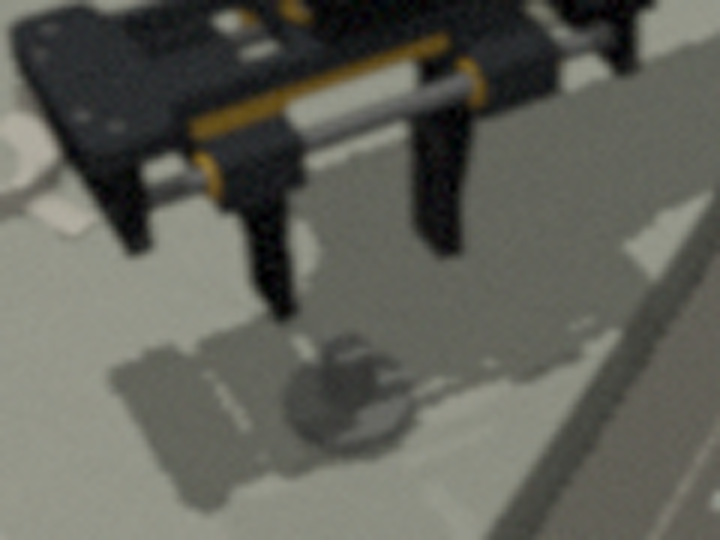

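The fingertips show at (207,292) and (234,282) in full-image pixels, straddling the knob below at (217,300). Checking the offset by ray.

In the tool's units: 0.03 m / 0.25 = 0.12, -0.002 m / 0.25 = -0.008.

```bash
python3 -c "
from h import *
print(atz('side',(220.4,286.7),.068))"
python3 steer.py '-0.008,0.008,0.12,0,0.05;-0.008,0.008,0.12,0,0.05;-0.008,0.008,0.12,0,0.05'
python3 -c "
from h import *;go([.4368,.2738,.035])"
```

```text
[0.426  0.2769 0.068 ]
time_s: 21.67
tool_pos: [0.437, 0.2739, 0.0578]
tool_rot: [180.0, 0.0, 146.0]
force: [1.3, 0.0, 0.0]
grip_width: 0.0498
grasp_force: 0.0
pos [0.437  0.2739 0.0578] rot [1.7997e+02 2.0000e-02 1.4596e+02] q7 2.1 tool shift [ 0.0001 -0.0002  0.0228]
```

In the tool's units: 0.0215 m / 0.25 = 0.086.

```bash
python3 steer.py '0,0,0.086,0,0.05;0,0,0.086,0,0.05;0,0,0.086,0,0.05;0,0,0.086,0,0.05'; python3 t.py
python3 steer.py '0,0,0,0,0.03;0,0,0,0,0.01;0,0,0,0,0.01;0,0,0,0,0.01;0,0,0,0,0.01;0,0,0,0,0.01;0,0,0,0,0.01;0,0,0,0,0.01' 15;python3 t.py
```

```text
time_s: 22.0
tool_pos: [0.4373, 0.2743, 0.0368]
tool_rot: [179.9, 0.1, 146.0]
force: [0.2, 0.8, -0.3]
grip_width: 0.0497
grasp_force: 0.0
  Tz [ 0.069 -0.158  0.023] yaw 146.0 q7 0.6 F [ 0.2  0.8 -0.3]
time_s: 22.67
tool_pos: [0.4365, 0.2738, 0.0351]
tool_rot: [180.0, 0.0, 146.0]
force: [-0.3, 0.7, -0.3]
grip_width: 0.0176
grasp_force: 15.0
  Tz [ 0.044 -0.176 -0.009] yaw 146.0 q7 0.5 F [-0.3  0.7 -0.3]
```

```bash
python3 steer.py '0,0,-0.16,0,0.01;0,0,-0.32,0,0.01;0,0,-0.48,0,0.01;0,0,-0.6,0,0.01;0,0,-0.6,0,0.01;0,0,-0.6,0,0.01'
python3 -c "
from h import *;go([.5135,.0028,.18])"
```

```text
time_s: 23.17
tool_pos: [0.4374, 0.2741, 0.1864]
tool_rot: [179.9, 0.2, 145.9]
force: [-0.5, -0.8, -1.6]
grip_width: 0.0174
grasp_force: 15.0
pos [0.4374 0.2741 0.1864] rot [1.7988e+02 1.6000e-01 1.4594e+02] q7 10.8 tool shift [-0.215  -0.1822  0.0067]
```

In the tool's units: -0.215 m / 0.25 = -0.86, -0.182 m / 0.25 = -0.728.

```bash
python3 steer.py '-0.12,-0.1,0,0,0.01;-0.24,-0.2,0,0,0.01;-0.36,-0.3,0,0,0.01;-0.48,-0.4,0,0,0.01;-0.6,-0.508,0,0,0.01;-0.72,-0.612,0,0,0.01;-0.86,-0.728,0.024,0,0.01;-0.86,-0.728,0.024,0,0.01'
python3 steer.py '0,0,0,0,0.01;0,0,0,0,0.01'
python3 -c "
from h import *;go([.5135,.0028,.15])"
```

```text
time_s: 23.83
tool_pos: [0.5127, -0.0074, 0.1762]
tool_rot: [-179.7, -0.1, 145.3]
force: [-0.5, -0.3, -0.2]
grip_width: 0.0173
grasp_force: 15.0
time_s: 24.0
tool_pos: [0.5117, 0.0029, 0.1775]
tool_rot: [-180.0, -0.2, 145.9]
force: [-0.5, 0.6, 0.1]
grip_width: 0.0174
grasp_force: 15.0
pos [0.5117 0.0029 0.1775] rot [-179.98   -0.2   145.93] q7 44.9 tool shift [-0.0017  0.0009  0.0275]
```

In the tool's units: 0.027 m / 0.25 = 0.108, -0.001 m / 0.25 = -0.004.

```bash
python3 steer.py '-0.004,0,0.108,0,0.01;-0.004,0,0.108,0,0.01;-0.004,0,0.108,0,0.01;-0.004,0,0.108,0,0.01'
python3 -c "
from h import *;go([.5135,.0028,.135])"
python3 - <<'E'
from cell import env, imaging
import cv2,numpy as np
d=imaging.read_camera("side");c=d["color"]
a=cv2.resize(c[165:245,195:295],None,fx=7,fy=7,interpolation=2);cv2.imwrite("pics/m1.png",a)
E
```

```text
time_s: 24.33
tool_pos: [0.5134, 0.0036, 0.1524]
tool_rot: [180.0, -0.0, 146.1]
force: [-0.3, 0.2, 1.2]
grip_width: 0.0177
grasp_force: 15.0
pos [0.5134 0.0036 0.1524] rot [ 1.8000e+02 -2.0000e-02  1.4612e+02] q7 43.2 tool shift [-0.0005 -0.0006  0.0174]
```

View pics/m1.png

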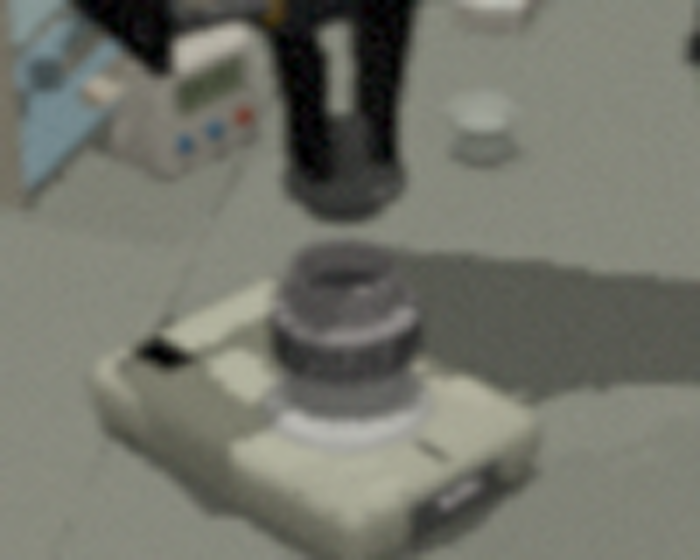

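The lid hangs level over the mouth: disc centre x is about 346 in the crop and the hopper's about 344. Lowering.

In the tool's units: 0.018 m / 0.25 = 0.072, 0.01 m / 0.25 = 0.04.

```bash
python3 steer.py '-0.0016,-0.002,0.04,0,0.01;-0.0016,-0.002,0.072,0,0.01;-0.0016,-0.002,0.072,0,0.01'; python3 t.py
python3 steer.py '0,0,0.02,0,0.01;0,0,0.02,0,0.01;0,0,0.02,0,0.01'; python3 t.py
python3 steer.py '0,0,0.016,0,0.01;0,0,0.016,0,0.01'; python3 t.py
python3 steer.py '0,0,0.016,0,0.01;0,0,0.016,0,0.01'; python3 t.py
```

```text
time_s: 24.63
tool_pos: [0.5125, 0.0012, 0.1324]
tool_rot: [-179.9, -0.1, 146.0]
force: [-0.4, 0.2, -1.0]
grip_width: 0.0175
grasp_force: 15.0
  Tz [ 0.07  -0.091  0.045] yaw 146.0 q7 42.1 F [-0.4  0.2 -1. ]
time_s: 24.88
tool_pos: [0.5135, 0.0014, 0.1288]
tool_rot: [-180.0, -0.0, 146.0]
force: [-0.3, -0.1, -0.9]
grip_width: 0.0169
grasp_force: 15.0
  Tz [ 0.12  -0.149  0.038] yaw 146.0 q7 41.7 F [-0.3 -0.1 -0.9]
time_s: 25.05
tool_pos: [0.5135, 0.0013, 0.1246]
tool_rot: [-180.0, -0.0, 146.0]
force: [-0.1, -0.8, -0.9]
grip_width: 0.0173
grasp_force: 15.0
  Tz [ 0.067 -0.048  0.015] yaw 146.0 q7 41.5 F [-0.1 -0.8 -0.9]
time_s: 25.22
tool_pos: [0.5133, 0.0013, 0.1204]
tool_rot: [-180.0, -0.0, 146.0]
force: [-0.2, -0.2, -0.0]
grip_width: 0.0174
grasp_force: 15.0
  Tz [ 0.063 -0.11  -0.011] yaw 146.0 q7 41.2 F [-0.2 -0.2 -0. ]
```

In the tool's units: 0.0025 m / 0.25 = 0.01.

```bash
python3 steer.py '0,0,0.01,0,0.01;0,0,0.01,0,0.01;0,0,0.01,0,0.01'; python3 t.py
python3 steer.py '0,0,0,0,0.03;0,0,0,0,0.05;0,0,0,0,0.05;0,0,0,0,0.05;0,0,0,0,0.05;0,0,0,0,0.05'; python3 t.py
python3 steer.py '0,0,-0.16,0,0.05;0,0,-0.32,0,0.05;0,0,-0.48,0,0.05;0,0,-0.48,0,0.05'
python3 steer.py '-0.6,-0.4,0,0,0.05;-0.6,-0.4,0,0,0.05;-0.6,-0.4,0,0,0.05;-0.6,-0.4,0,0,0.05;-0.6,-0.4,0,0,0.05;-0.6,-0.4,0,0,0.05'
python3 - <<'E'
from cell import env, imaging
import cv2,numpy as np
a=[]
for n,x,y in(("side",200,165),("top",195,160)):
    d=imaging.read_camera(n)["color"]; a.append(cv2.resize(d[y:y+80,x:x+80],None,fx=5,fy=5,interpolation=2))
cv2.imwrite("pics/f1.png",np.hstack(a))
E
```

```text
time_s: 25.47
tool_pos: [0.5136, 0.0014, 0.1184]
tool_rot: [-180.0, -0.0, 146.0]
force: [0.2, -0.5, -0.8]
grip_width: 0.0174
grasp_force: 15.0
  Tz [ 0.057 -0.149 -0.021] yaw 146.0 q7 41.0 F [ 0.2 -0.5 -0.8]
time_s: 25.97
tool_pos: [0.5137, 0.0014, 0.1186]
tool_rot: [-180.0, 0.0, 146.0]
force: [-0.6, -0.7, -0.3]
grip_width: 0.0471
grasp_force: 0.0
  Tz [ 0.022 -0.111  0.009] yaw 146.0 q7 41.0 F [-0.6 -0.7 -0.3]
time_s: 26.3
tool_pos: [0.5178, 0.0023, 0.2459]
tool_rot: [179.7, 0.6, 146.0]
force: [1.1, 0.4, 0.9]
grip_width: 0.0498
grasp_force: 0.0
time_s: 26.8
tool_pos: [0.5823, -0.1714, 0.2372]
tool_rot: [-180.0, -0.0, 145.5]
force: [0.3, -0.3, -0.4]
grip_width: 0.0497
grasp_force: 0.0
```

View pics/f1.png

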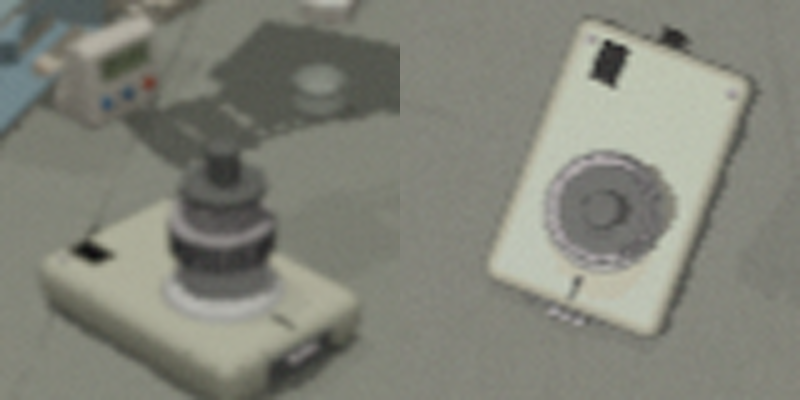

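The lid sits level and concentric on the hopper: knob at crop (222,160) in the side view and (605,208) in the top view, and the base is undisturbed. Handing in.

```bash
python3 -c "
from cell import env, imaging;print(env.sign_off())"
```

```text
the job is handed in; nothing more can be done
None
```

I turned the ring in to burr touch (0.71 N m peak at the wrist), backed it off three clicks by torque feel and let go, then put the lid fully down on the hopper and handed in at about 27 s; the sign-off returned no verdict, and I could not check the ring's notch by camera.

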